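# Exercise an iris damper and return it to its commissioning mark

### The arm

A 6-joint arm with a two-finger parallel gripper is mounted at the origin on the work surface. World frame = base frame: x ahead of the robot, y to its left, z up, the work surface at z = 0. Lengths are in mm, angles in degrees, forces in N, time in s.
With the tool pointing down it reaches from about 350 to 850 mm from the base axis. Payload 8.1 kg.
Tool frame: the origin (TCP) lies on the centre line of the jaws, within the pads' length; the fingertips stand 19 mm ahead of it and the grasp point (between the pads) is the TCP; z points along the fingers, y is the line along which they close (so a half turn about z gives the same grasp; the last joint's range is limited). The gripper opens to 85 mm and grips with 20 to 120 N. Pads are 22 mm wide; open, the fingers measure 114 mm over their backs; the gripper's body (76 mm by 85 mm) begins 54 mm behind the grasp point. The pads swing forward as they close: fully open they stand 13 mm farther back than shut.
Start: joints at [-70.038, 7.471, 85.268, -0, 87.261, -4.893], TCP at [252.213, -544.421, 250.292] pointing down, gripper open.
Joint ranges: [-169.43, 169.43], [-51.17, 129.36], [1.28, 143.12], [-76.62, 256.62], [0, 156.53], [-152.29, 152.29]. Speed limits (degrees/s): [136.94, 136.94, 159.86, 180, 180, 180].

### API

Orientations are given as [roll, pitch, yaw] about the fixed x, y, z axes, in that order (R = Rz(yaw) Ry(pitch) Rx(roll)).
In Python, from bench import r gives the robot as it stands. The module is installed in compiled form; this text tells all that it offers.
- The arm moves only by the tool servo_tool, never from a script. Its arguments are lists of equal length, an entry for each row: "fingers": the finger opening in m, from 0 to 0.0854; "linear": the shift along the tool's x, y, z in m, a list of three; "rotation": the turn, a rotation vector about the tool's x, y, z in degrees, a list of three. A call has 1 to 10 rows; each row is the pose to reach, as a shift and turn from the pose commanded when the call began, along the tool's axes at that moment; what a row does not reach only later rows make up. A row lasts 1/10 s, in which the tool goes at most 50 mm and 8.59 degrees, less where a joint would pass 70% of its speed; a pose out of reach is approached as far as the arm can. A call with a gripper value outside its range is refused whole. The fingers move at their own pace and stop on an object; "force" is the grip in N (left out, the last holds). Time passes only in rows, so rows that repeat a pose let the fingers close. It gives the time, the measured TCP pose, the force, the opening and the grip force at its end, in the units of the state.
- r.sense(): the state, without advancing time (a new reading comes with each control period).
- r.snapshot(name): name is "scene" or "top"; returns a dict with "frame" (400x640x3 uint8, red, green, blue), "fx", "fy", "cx", "cy" (pixels), "camera_from_world" (4x4, takes a point from world to camera coordinates). Camera axes: x right, y up, looking along -z (the intrinsics and any distortion apply to the point x, -y, -z); pixel columns grow to the right and rows downward; lengths in mm; the calibration is good to about 2 mm. A picture is of the moment at which its call begins. There is no depth.
- r.hand_in(): hands the job in; it is judged then, once.
The state is a dict: "time": time; "joint_pos": joint angles; "qd": joint speeds; "joint_efforts": joint torques, N m; "tool_pos": TCP position; "tcp_rot": TCP orientation; "ft_force": force on the tool from outside, world axes, zero at the start; "wrist_torque": the same for the moment, N m; "finger_gap": finger opening in mm; "grip_force": force on a finger pad.
Only numpy, scipy, OpenCV 4.12 (cv2) and the standard library are available. Lean on these libraries where they do the work, as an engineer would, in place of code of your own. Each camera call takes 0.05 s, during which the arm holds its last target. There are 200 camera calls.

### The job

After duct cleaning, free the blades of the iris damper and restore its airflow setting: push its blue lever grip around with a fingertip to the fully open stop (counter-clockwise seen from above), then push it back the other way until the black pointer stands opposite the tip of the red commissioning mark, and leave it there. Only push the lever, gently, without pinching it or forcing it against the stop, and leave the parts lying around it where they are.

Things in the scene. Friction and masses are not known exactly. Their poses are not given: they have to be found in the camera images.
- lever (a joint): angle of the damper's lever and drive ring about the vertical damper axis, rad: 0 at the closed stop, 1.40 at the fully open stop (growing = counter-clockwise seen from above). The lever turns stiffly (about 2.5 N at the grip), has no spring and stays where it is left; the iris blades in the duct follow it
- damper_axis (a point): point on the vertical axis of the round steel iris damper, level with its casing top (150 mm above the bench). Casing 188 mm across, 30 mm thick; the open spigot, 125 mm across, rises to 176 mm. x points to the middle of the white scale (0.70 rad of lever travel), z up. The scale is flush with the casing top and reaches 124 mm from the axis; black ticks every 0.1 rad
- plenum: sheet-metal plenum box on which the damper stands, 280 x 280 x 85 mm, fixed to the bench; origin on the damper axis at bench level, x towards the scale, z up. On the scale a small ring sign marks the open end of the travel and a dot the closed end
- lever_grip (a point): centre of the lever's blue upturned grip, the only part to push: 28 mm long radially, 10 mm thick along the arc, 47 mm tall (140 to 187 mm above the bench), centred 146 mm from the damper axis. x points outward from the axis, y in the opening direction, z up. Beside it along the arc nothing stands higher than the scale (150 mm)
- pointer_tip (a point): tip of the black pointer that the lever carries over the white scale, 112 mm from the damper axis, in line with the grip
- mark_tip (a point): outward tip of the red arrow-shaped mark (8 mm wide, 32 mm long, stuck on the scale and casing top), 112 mm from the damper axis; anywhere between 0.3 and 1.0 rad of lever travel
- gateway: loose black network gateway box, 90 x 120 x 27 mm, on the bench beside the plenum; origin at the centre of its underside. To be left alone
- io_module: loose white rail-mount controller module, 90 x 54 x 60 mm, on the bench beside the plenum; origin at the centre of its underside. To be left alone
- room_sensor: loose white room sensor, 50 x 50 x 22 mm, lying on the plenum lid behind the damper; origin at the centre of its underside. To be left alone
- screwdriver_grip (a point): handle of a loose screwdriver 190 mm long with a yellow handle, lying on the bench in front of the plenum. To be left alone

How it is judged (in metres and radians):
On the way:
1. the lever has been pushed to its fully open stop (value of joint lever above 1.34 rad), for 0.1 s.
At the end, for the whole second after the job is handed in: The lever rests with its pointer tip within 5 mm of the tip of the red mark, after having been within 0.06 rad of the fully open stop; the gateway, the module, the sensor and the screwdriver are where they lay (within 12 to 15 mm) (horizontal distance between pointer_tip and mark_tip below 0.005 m and velocity of joint lever between -0.02 and 0.02 rad/s and distance of each of gateway, io_module, room_sensor from where it was at the start of the episode below 0.012 m and distance of screwdriver_grip from where it was at the start of the episode below 0.015 m); the robot touches nothing.
It fails at once if the lever is pinched or forced (more than 35 N between fingers and lever) (contact force between the fingers and lever above 35 N).
It fails at once if a part lying around is moved, lifted or carried (distance of any of gateway, io_module, room_sensor from where it was at the start of the episode above 0.012 m or distance of screwdriver_grip from where it was at the start of the episode above 0.015 m).
It also fails if it takes over 58 s, if anything falls off the work surface, if the arm or the gripper's body presses on something with over 40 N, if the wrist force passes 120 N, or if a joint passes its speed limit or range.

## Working session

There is one attempt and no reset: what is moved stays moved. The work goes in short steps, Python scripts to look and compute and a tool call to move; the robot and the scene stay as the last step left them, time stands still between calls to the robot, and variables do not carry over. Pictures are saved under pics/ and viewed, at most 10 in all, crops included, and the job is handed in when it is done.

Besides the shell and the picture viewer there is one more tool, called after "Call:" as a command line: name --argument value ..., lists and objects as JSON in quotes. servo_tool: Moves the arm, as the interface text tells. Its arguments: {"type":"object","properties":{"fingers":{"type":"array","items":{"type":"number"}},"linear":{"type":"array","items":{"type":"array","items":{"type":"number"}}},"rotation":{"type":"array","items":{"type":"array","items":{"type":"number"}}},"force":{"type":"number"}},"required":["fingers","linear","rotation"]}

```bash
mkdir -p pics
python3 - <<'E'
from bench import r
import cv2,pickle
for n in("top","scene"):
    s=r.snapshot(n); pickle.dump(s,open(n+".pkl","wb"))
    cv2.imwrite(f"pics/{n}0.png",s["frame"][:,:,::-1])
    print({k:v for k,v in s.items() if k!="frame"})
print(r.sense())
E
```

```text
{'fx': 402.9999966558475, 'fy': 402.9999966558475, 'cx': 322.63892046941885, 'cy': 197.27421237346627, 'camera_from_world': array([[ 2.40513805e-02, -9.99649013e-01, -1.11076985e-02,
         6.65376488e+01],
       [ 9.93887544e-01,  2.27123119e-02,  1.08035646e-01,
        -5.89743256e+02],
       [-1.07745445e-01, -1.36382097e-02,  9.94084965e-01,
        -9.21679834e+02],
       [ 0.00000000e+00,  0.00000000e+00,  0.00000000e+00,
         1.00000000e+00]])}
{'fx': 393.85816466150357, 'fy': 393.85816466150357, 'cx': 319.7149425451452, 'cy': 201.5556555723641, 'camera_from_world': array([[-5.29873061e-01,  8.48075039e-01, -1.80740748e-03,
         2.47857523e+02],
       [-5.06178177e-01, -3.14546214e-01,  8.03022000e-01,
         1.91340628e+02],
       [ 6.80454401e-01,  4.26414596e-01,  5.95946643e-01,
        -1.53633415e+03],
       [ 0.00000000e+00,  0.00000000e+00,  0.00000000e+00,
         1.00000000e+00]])}
{'time': 0.1, 'joint_pos': array([-7.00391835e+01,  7.51014119e+00,  8.53245743e+01,  2.77957352e-04,
        8.72620313e+01, -4.89266973e+00]), 'qd': array([-0.0101892 , -0.19370769, -0.15797273, -0.04390102, -0.07091377,
        0.08558471]), 'joint_efforts': array([ 9.91424713e-04, -5.70953786e+01, -5.01942122e+01, -1.15077364e-04,
        8.12718412e-03, -1.02054009e-04]), 'tool_pos': array([ 252.04231525, -543.97130998,  249.34127266]), 'tcp_rot': array([-1.79903629e+02, -8.52808120e-03,  2.48534656e+01]), 'ft_force': array([ 0.55042527,  0.30397452, -0.51596296]), 'wrist_torque': array([-0.06176153, -0.00423666, -0.00242187]), 'grip_force': 0.0, 'finger_gap': 85.44285908964521}
```

View pics/top0.png

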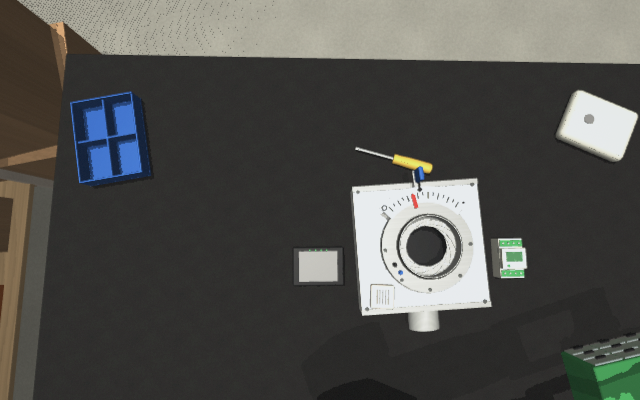

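View pics/scene0.png

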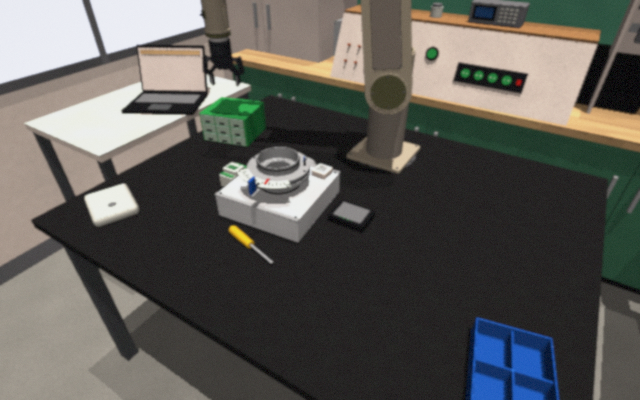

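```bash
cat > h.py <<'E'
import numpy as np
def ray(s,u,v,z):
    T=s["camera_from_world"];R=T[:3,:3];c=-R.T@T[:3,3]
    d=R.T@np.array([(u-s["cx"])/s["fx"],-(v-s["cy"])/s["fy"],-1.])
    return c+d*(z-c[2])/d[2]
def proj(s,p):
    q=s["camera_from_world"]@np.append(p,1.);return s["cx"]-s["fx"]*q[0]/q[2],s["cy"]+s["fy"]*q[1]/q[2]
E
python3 - <<'E'
import pickle,cv2
s=pickle.load(open("top.pkl","rb"))
c=s["frame"][150:260,350:490,::-1]
cv2.imwrite("pics/c1.png",cv2.resize(c,None,fx=5.4,fy=5.4,interpolation=cv2.INTER_CUBIC))
E
```

```text
(no output)
```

View pics/c1.png

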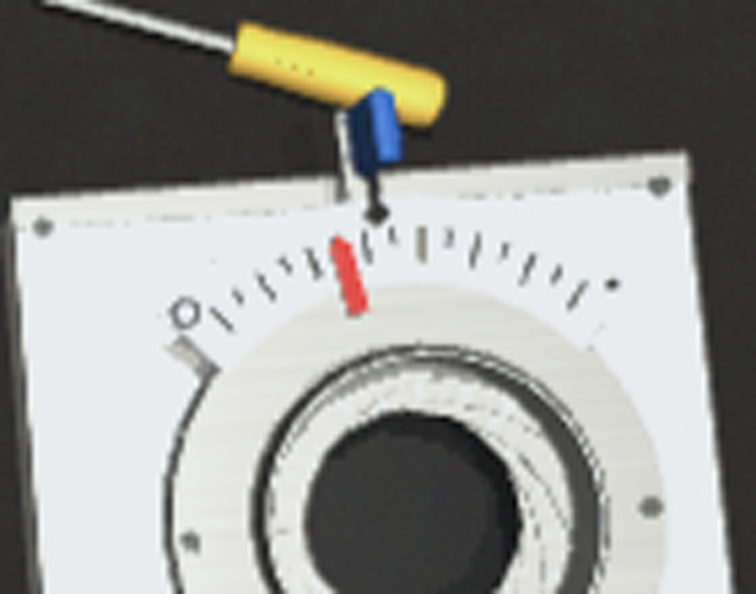

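The top crop shows the mark tip at about (412.4, 194.4), the pointer at about (419, 189) and the blue grip top at about (421, 171), in full-image pixels. The lever is at mid travel. Next I'll get the axis from the rims and lid.

Run:
```python
import pickle,cv2,numpy as np
from h import *
s=pickle.load(open("top.pkl","rb"))
T=s["camera_from_world"];print("cam",-T[:3,:3].T@T[:3,3])
cs=[ray(s,*p,85) for p in[(352,187),(477,179),(491,306),(362,315)]]
print(np.round(cs,1)); print([np.linalg.norm(cs[i]-cs[i-1]) for i in range(4)]); print("ctr",np.mean(cs,0))
up=lambda p:(350+p[0]/5.4,150+p[1]/5.4)
for n,p,z in[("mark",(337,240),150),("pointer",(375,213),152),("griptop",(384,110),187),("t_main",(422,230),150),("ring",(185,313),150),("dot",(612,284),150)]:
    print(n,ray(s,*up(p),z).round(1))
def fit(a0,yaw):
    im=s["frame"][150:330,340:500,::-1].copy(); k=3.3; im=cv2.resize(im,None,fx=k,fy=k,interpolation=cv2.INTER_CUBIC)
    q=lambda p:tuple(int(round(v)) for v in ((np.array(proj(s,p))-[340,150])*k))
    th=np.linspace(0,2*np.pi,120)
    for R,z,c in[(62.5,176,(0,0,255)),(94,150,(0,200,0))]:
        for t in th: cv2.circle(im,q([a0[0]+R*np.cos(t),a0[1]+R*np.sin(t),z]),1,c,-1)
    for a in np.arange(0,1.41,.1):
        t=yaw+a-.7; 
        for R in (112,124): cv2.circle(im,q([a0[0]+R*np.cos(t),a0[1]+R*np.sin(t),150]),1,(255,0,255),-1)
    for i in range(4):
        t=yaw+np.pi/4+i*np.pi/2; cv2.circle(im,q([a0[0]+198*np.cos(t),a0[1]+198*np.sin(t),85]),3,(255,0,0),-1)
    cv2.imwrite("pics/fit1.png",im)
e=(cs[0]-cs[3]+cs[1]-cs[2]);yaw=np.arctan2(e[1],e[0]);print("yaw",yaw)
fit(np.mean(cs,0),yaw)
```

```text
cam [485.23134955  67.33866489 980.68043976]
[[ 607.    14.4   85. ]
 [ 631.3 -264.7   85. ]
 [ 354.2 -290.    85. ]
 [ 328.   -11.7   85. ]]
[np.float64(280.18746818848757), np.float64(280.1376218924013), np.float64(278.25407096582256), np.float64(279.537190492717)]
ctr [ 480.12098865 -137.99625794   85.        ]
mark [ 585.4 -106.9  150. ]
pointer [ 595.9 -121.   152. ]
griptop [ 629.6 -116.4  187. ]
t_main [ 590.  -139.4  150. ]
ring [556. -49. 150.]
dot [ 570.9 -211.7  150. ]
yaw 0.09239981354964408
```

View pics/fit1.png

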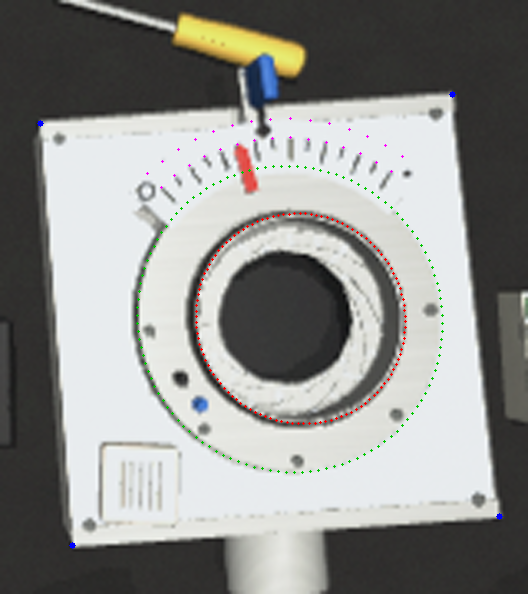

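Overlay fits: axis (480, -138), scale yaw 0.092 rad, lever ≈ 0.75, mark ≈ 0.895. I'll move over to the closing side of the grip with the fingers closed.

Call:
servo_tool --fingers '[0,0,0,0,0,0,0,0,0,0]' --linear '[[0.045,-0.017,0],[0.09,-0.033,0],[0.135,-0.05,0],[0.18,-0.067,0],[0.225,-0.084,0],[0.27,-0.1,0],[0.315,-0.117,0],[0.36,-0.134,0],[0.405,-0.15,0],[0.45,-0.167,0]]' --rotation '[[0,0,0],[0,0,0],[0,0,0],[0,0,0],[0,0,0],[0,0,0],[0,0,0],[0,0,0],[0,0,0],[0,0,0]]' --force 20

```text
time: 1.1
tool_pos: [591.3, -202.1, 249.8]
tcp_rot: [-180.0, 0.0, 24.9]
ft_force: [-0.2, -0.3, 0.1]
finger_gap: 0.2
grip_force: 0.0
```

Call:
servo_tool --fingers '[0,0,0,0,0,0]' --linear '[[0.027,-0.01,0],[0.054,-0.02,0],[0.054,-0.02,0],[0.054,-0.02,0.03],[0.054,-0.02,0.045],[0.054,-0.02,0.045]]' --rotation '[[0,0,0],[0,0,0],[0,0,0],[0,0,0],[0,0,0],[0,0,0]]'

```text
time: 1.7
tool_pos: [628.4, -162.7, 201.0]
tcp_rot: [-179.7, 0.3, 24.8]
ft_force: [0.0, -0.2, -1.2]
finger_gap: 0.5
grip_force: 0.0
```

Call:
servo_tool --fingers '[0,0,0,0,0,0]' --linear '[[0,0,0.015],[0,0,0.026],[0,0,0.026],[0.004,-0.008,0.026],[0.006,-0.013,0.026],[0.006,-0.013,0.026]]' --rotation '[[0,0,0],[0,0,0],[0,0,0],[0,0,0],[0,0,0],[0,0,0]]'

```text
time: 2.3
tool_pos: [631.4, -147.5, 180.3]
tcp_rot: [180.0, -0.1, 24.9]
ft_force: [-0.0, -0.2, -0.4]
finger_gap: 0.2
grip_force: 0.0
```

```bash
cat > look.py <<'E'
import sys,cv2,pickle,numpy as np
from bench import r
from h import *
n=sys.argv[1]
s=r.snapshot("top"); pickle.dump(s,open("top.pkl","wb"))
q=r.sense(); print(q["time"],q["tool_pos"].round(1),q["tcp_rot"].round(2),q["ft_force"].round(1))
f=s["frame"][:,:,::-1]
# blue grip pixels, radius-filtered
b=f.astype(int); m=(b[...,0]>120)&(b[...,0]-b[...,2]>70)&(b[...,0]-b[...,1]>50)
v,u=np.nonzero(m); k=[(x,y) for x,y in zip(u,v) if 130<np.hypot(*(ray(s,x,y,187)[:2]-[480,-138]))<175]
if k:
    p=ray(s,*np.mean(k,0),187); print(len(k),p.round(1),"lever",np.arctan2(p[1]+138,p[0]-480)-.092+.7)
if len(sys.argv)>2: cv2.imwrite(f"pics/{n}.png",cv2.resize(f[145:245,355:475],None,fx=6,fy=6,interpolation=cv2.INTER_CUBIC))
E
python3 look.py a1 1
```

```text
2.35 [ 631.4 -148.   180.2] [ 1.7995e+02 -5.0000e-02  2.4920e+01] [-0.4  0.4  0.1]
5 [ 635.5 -113.   187. ] lever 0.7672328336819647
```

View pics/a1.png

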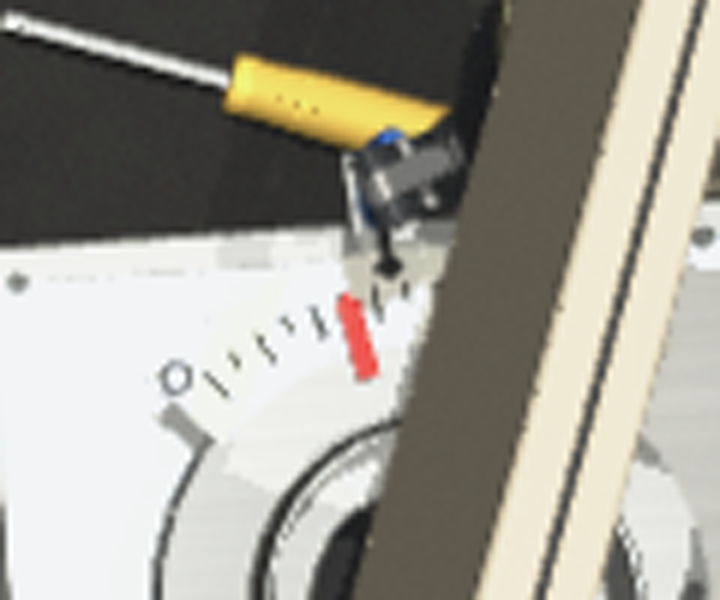

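The crop shows the finger pads just right of the grip (about crop (415,175)), with the pointer at (388,265) and mark tip at (345,300). No contact yet. I'll compute the arc for the push.

```bash
cat > arc.py <<'E'
import sys,numpy as np
# commanded start (x,y), then list of TCP angles; radius 150
def arc(x0,y0,ph,R=150,a=np.radians(24.85)):
    out=[]
    for p in ph:
        d=np.array([480+R*np.cos(p)-x0,-138+R*np.sin(p)-y0])
        out.append([round(float(d@[np.cos(a),np.sin(a)])/1000,4),round(float(d@[np.sin(a),-np.cos(a)])/1000,4),0])
    print(out, "end",480+R*np.cos(ph[-1]),-138+R*np.sin(ph[-1]))
E
python3 -c "
from arc import *
arc(631.4,-148,np.linspace(-.05,.1,10))
arc(480+150*np.cos(.1),-138+150*np.sin(.1),np.linspace(.12,.3,10))
arc(480+150*np.cos(.3),-138+150*np.sin(.3),np.linspace(.32,.5,10))"
```

```text
[[-0.0004, -0.0029, 0], [0.0008, -0.0052, 0], [0.0019, -0.0074, 0], [0.0029, -0.0097, 0], [0.004, -0.0119, 0], [0.005, -0.0142, 0], [0.0059, -0.0165, 0], [0.0068, -0.0189, 0], [0.0077, -0.0212, 0], [0.0085, -0.0236, 0]] end 629.2506247917039 -123.02498750297578
[[0.001, -0.0028, 0], [0.0019, -0.0057, 0], [0.0027, -0.0086, 0], [0.0035, -0.0115, 0], [0.0042, -0.0144, 0], [0.0049, -0.0173, 0], [0.0055, -0.0203, 0], [0.006, -0.0232, 0], [0.0065, -0.0262, 0], [0.0069, -0.0291, 0]] end 623.3004733688409 -93.67196900079907
[[0.0004, -0.003, 0], [0.0007, -0.006, 0], [0.0009, -0.009, 0], [0.0011, -0.0119, 0], [0.0013, -0.0149, 0], [0.0013, -0.0179, 0], [0.0013, -0.0209, 0], [0.0013, -0.0239, 0], [0.0012, -0.0269, 0], [0.001, -0.0299, 0]] end 611.6373842835559 -66.08616920936954
```

Call:
servo_tool --fingers '[0,0,0,0,0,0,0,0,0,0]' --linear '[[0,-0.003,0],[0.001,-0.005,0],[0.002,-0.0075,0],[0.003,-0.0095,0],[0.004,-0.012,0],[0.005,-0.014,0],[0.006,-0.0165,0],[0.007,-0.019,0],[0.0075,-0.021,0],[0.0085,-0.0235,0]]' --rotation '[[0,0,0],[0,0,0],[0,0,0],[0,0,0],[0,0,0],[0,0,0],[0,0,0],[0,0,0],[0,0,0],[0,0,0]]'

```text
time: 3.35
tool_pos: [628.7, -123.6, 179.3]
tcp_rot: [180.0, 0.0, 24.8]
ft_force: [-1.3, -1.3, -0.6]
finger_gap: 0.3
grip_force: 1.2
```

```bash
python3 look.py a2 1
```

```text
3.4 [ 628.7 -123.2  179.3] [-179.99    0.     24.86] [-0.5 -1.9  0.1]
```

View pics/a2.png

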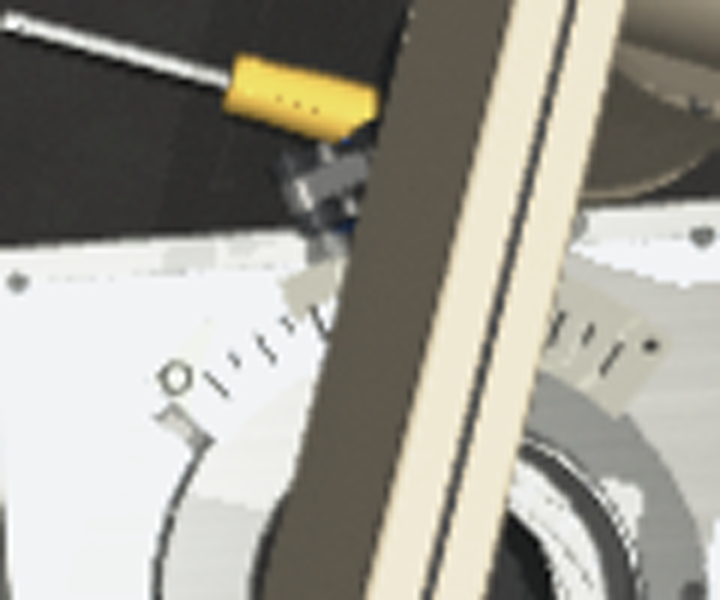

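Run:
```python
import pickle,numpy as np
from h import *
s=pickle.load(open("top.pkl","rb"))
f=lambda p:((np.array(proj(s,p))-[355,145])*6).round()
print("tcp",f([628.7,-123.2,179]),"tip",f([628.7,-123.2,160]),"z220",f([628.7,-123,220]))
for l in(.70,.75,.8,.85,.9,1.0):
    t=l-.7+.092; print(l,"grip in/out top",[f([480+R*np.cos(t),-138+R*np.sin(t),187]) for R in(132,160)],"bot",f([480+146*np.cos(t),-138+146*np.sin(t),140]),"ptr",f([480+112*np.cos(t),-138+112*np.sin(t),152]))
```

```text
tcp [411. 159.] tip [398. 169.] z220 [441. 137.]
0.7 grip in/out top [array([425., 207.]), array([417., 124.])] bot [389. 188.] ptr [406. 280.]
0.75 grip in/out top [array([406., 209.]), array([393., 126.])] bot [368. 190.] ptr [390. 281.]
0.8 grip in/out top [array([386., 212.]), array([370., 129.])] bot [348. 193.] ptr [374. 284.]
0.85 grip in/out top [array([366., 215.]), array([346., 134.])] bot [327. 197.] ptr [358. 287.]
0.9 grip in/out top [array([347., 220.]), array([323., 140.])] bot [307. 202.] ptr [342. 291.]
1.0 grip in/out top [array([309., 233.]), array([277., 155.])] bot [268. 215.] ptr [312. 301.]
```

Slivers of blue show at crop (345,225) and (345,140) behind the gripper. With the ~2 N reaction, this means the grip is moving with the finger, at lever ≈ 0.86. I'll continue the arc.

Call:
servo_tool --fingers '[0,0,0,0,0,0,0,0,0,0]' --linear '[[0.001,-0.003,0],[0.002,-0.0055,0],[0.0025,-0.0085,0],[0.0035,-0.0115,0],[0.004,-0.0145,0],[0.005,-0.0175,0],[0.0055,-0.0205,0],[0.006,-0.023,0],[0.0065,-0.026,0],[0.007,-0.029,0]]' --rotation '[[0,0,0],[0,0,0],[0,0,0],[0,0,0],[0,0,0],[0,0,0],[0,0,0],[0,0,0],[0,0,0],[0,0,0]]'

```text
time: 4.4
tool_pos: [622.9, -94.2, 179.3]
tcp_rot: [180.0, -0.0, 24.9]
ft_force: [-0.1, -2.4, -0.7]
finger_gap: 0.1
grip_force: 1.2
```

Call:
servo_tool --fingers '[0,0,0,0,0,0,0,0,0,0]' --linear '[[0.0005,-0.003,0],[0.0005,-0.006,0],[0.001,-0.009,0],[0.001,-0.012,0],[0.0015,-0.015,0],[0.0015,-0.018,0],[0.0015,-0.021,0],[0.0015,-0.024,0],[0.001,-0.027,0],[0.001,-0.03,0]]' --rotation '[[0,0,0],[0,0,0],[0,0,0],[0,0,0],[0,0,0],[0,0,0],[0,0,0],[0,0,0],[0,0,0],[0,0,0]]'

```text
time: 5.4
tool_pos: [611.1, -66.6, 179.3]
tcp_rot: [180.0, -0.0, 24.9]
ft_force: [0.0, -2.8, -0.2]
finger_gap: -0.1
grip_force: 1.3
```

```bash
python3 look.py a3
python3 - <<'E'
from bench import r
import cv2,pickle,numpy as np
from h import *
s=r.snapshot("scene"); f=s["frame"][:,:,::-1]
k=7;o=np.array([215,130]);im=cv2.resize(f[130:210,215:325],None,fx=k,fy=k,interpolation=cv2.INTER_CUBIC)
for l in(1.1,1.2,1.3,1.4):
    t=l-.7+.092
    print(l,[((np.array(proj(s,[480+R*np.cos(t),-138+R*np.sin(t),z]))-o)*k).round() for R,z in((146,187),(146,140))])
cv2.imwrite("pics/s3.png",im)
E
```

```text
5.45 [611.  -66.1 179.3] [-179.98   -0.     24.87] [ 0.1 -2.6 -0.4]
1.1 [array([379., 355.]), array([389., 456.])]
1.2 [array([418., 355.]), array([426., 456.])]
1.3 [array([456., 353.]), array([464., 454.])]
1.4 [array([495., 349.]), array([501., 450.])]
```

View pics/s3.png

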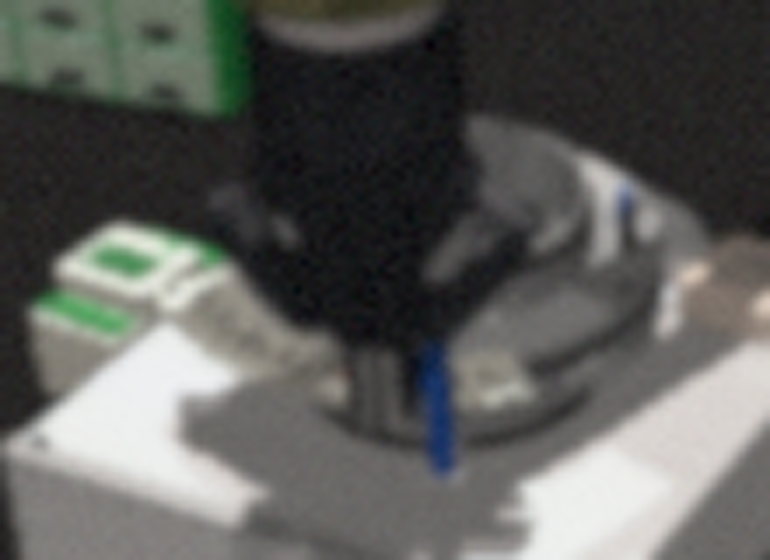

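Scene crop: the finger is left of the blue grip, whose top is at crop (432,350) and bottom at (442,465). That gives lever ≈ 1.24. About 0.12 rad more is needed.

```bash
python3 -c "
from arc import *
arc(480+150*np.cos(.5),-138+150*np.sin(.5),np.linspace(.515,.62,8))"
cat > sl.py <<'E'
from bench import r
import cv2,numpy as np
from h import *
s=r.snapshot("scene"); f=cv2.resize(s["frame"],None,fx=7,fy=7,interpolation=cv2.INTER_CUBIC)[:,:,::-1].astype(int)
m=(f[...,0]-f[...,2]>50)&(f[...,0]-f[...,1]>30)
m[:,:1505+250]=0;m[:,1505+560:]=0;m[:910+330]=0;m[910+500:]=0
v,u=np.nonzero(m);print("blue",len(u),u.min()-1505,u.max()-1505,v.min()-910,v.max()-910)
i=v>910+400;U,V=u[i].mean()/7,v[i].mean()/7
best=min(np.arange(.5,1.5,.005),key=lambda l:abs(np.interp(V,*zip(*sorted([(proj(s,[480+146*np.cos(l-.608),-138+146*np.sin(l-.608),z])[::-1]) for z in(140,187)])))-U))
print("lever",best); q=r.sense();print(q["time"],q["tool_pos"].round(1),q["ft_force"].round(1))
E
python3 sl.py
```

```text
[[-0.0002, -0.0022, 0], [-0.0004, -0.0045, 0], [-0.0006, -0.0067, 0], [-0.0009, -0.009, 0], [-0.0012, -0.0112, 0], [-0.0015, -0.0134, 0], [-0.0019, -0.0156, 0], [-0.0023, -0.0178, 0]] end 602.0817684993801 -50.84472591940424
blue 1976 422 450 354 469
lever 1.2400000000000007
5.55 [611.1 -66.3 179.3] [ 0.3 -0.7  0. ]
```

Call:
servo_tool --fingers '[0,0,0,0,0,0,0,0,0]' --linear '[[0,-0.002,0],[-0.0005,-0.0045,0],[-0.0005,-0.0065,0],[-0.001,-0.009,0],[-0.001,-0.011,0],[-0.0015,-0.0135,0],[-0.002,-0.0155,0],[-0.0025,-0.018,0],[-0.0025,-0.018,0]]' --rotation '[[0,0,0],[0,0,0],[0,0,0],[0,0,0],[0,0,0],[0,0,0],[0,0,0],[0,0,0],[0,0,0]]'

```text
time: 6.45
tool_pos: [601.2, -51.1, 179.3]
tcp_rot: [-180.0, -0.0, 24.9]
ft_force: [-0.1, -1.8, -0.2]
finger_gap: -0.2
grip_force: 0.5
```

```bash
python3 sl.py
```

```text
blue 2008 473 503 347 464
lever 1.3750000000000009
6.5 [601.3 -51.1 179.3] [ 0.1 -0.4 -0.5]
```

Call:
servo_tool --fingers '[0,0,0,0]' --linear '[[0,-0.0005,0],[-0.0005,-0.001,0],[-0.0005,-0.0015,0],[-0.0005,-0.002,0]]' --rotation '[[0,0,0],[0,0,0],[0,0,0],[0,0,0]]'

```text
time: 6.9
tool_pos: [600.2, -49.9, 179.3]
tcp_rot: [180.0, -0.0, 24.9]
ft_force: [0.8, -2.5, -0.9]
finger_gap: -0.2
grip_force: 1.2
```

Call:
servo_tool --fingers '[0,0,0]' --linear '[[0,-0.0005,0],[-0.0005,-0.001,0],[-0.0005,-0.001,0]]' --rotation '[[0,0,0],[0,0,0],[0,0,0]]'

```text
time: 7.2
tool_pos: [599.3, -49.1, 179.4]
tcp_rot: [-180.0, -0.0, 24.9]
ft_force: [2.2, -1.9, -1.0]
finger_gap: -0.4
grip_force: 1.1
```

```bash
python3 sl.py
```

```text
blue 1968 481 509 350 464
lever 1.395000000000001
7.25 [599.3 -49.1 179.3] [ 1.5 -1.2 -0.2]
```

Call:
servo_tool --fingers '[0,0,0,0]' --linear '[[0,-0.0005,0],[-0.0005,-0.001,0],[-0.0005,-0.0015,0],[-0.0005,-0.0015,0]]' --rotation '[[0,0,0],[0,0,0],[0,0,0],[0,0,0]]'

```text
time: 7.65
tool_pos: [598.1, -48.0, 179.4]
tcp_rot: [180.0, -0.0, 24.9]
ft_force: [2.0, -1.4, -0.1]
finger_gap: 0.1
grip_force: 1.0
```

```bash
python3 sl.py
```

```text
blue 1930 486 514 348 463
lever 1.4050000000000007
7.7 [598.1 -48.  179.3] [ 2.1 -0.5 -0.3]
```

Call:
servo_tool --fingers '[0,0,0,0]' --linear '[[0,-0.0005,0],[-0.0005,-0.001,0],[-0.0005,-0.0015,0],[-0.0005,-0.0015,0]]' --rotation '[[0,0,0],[0,0,0],[0,0,0],[0,0,0]]'

```text
time: 8.1
tool_pos: [597.6, -47.5, 179.5]
tcp_rot: [179.9, -0.1, 24.8]
ft_force: [5.7, -3.0, -2.2]
finger_gap: -0.0
grip_force: 3.4
```

Call:
servo_tool --fingers '[0,0,0]' --linear '[[0,-0.0005,0],[-0.0005,-0.001,0],[-0.0005,-0.001,0]]' --rotation '[[0,0,0],[0,0,0],[0,0,0]]'

```text
time: 8.4
tool_pos: [597.4, -47.4, 179.6]
tcp_rot: [179.8, -0.1, 24.8]
ft_force: [8.9, -6.3, -5.0]
finger_gap: -0.2
grip_force: 5.6
```

```bash
python3 sl.py
```

```text
blue 2105 487 516 348 462
lever 1.4100000000000008
8.45 [597.5 -47.4 179.6] [ 9.9 -6.3 -4.9]
```

The force rose to about 12 N at the open stop. I'll back off, lift and cross to the other side.

Call:
servo_tool --fingers '[0,0,0,0,0,0]' --linear '[[0.001,0.004,0],[0.003,0.012,0],[0.003,0.012,-0.01],[0.003,0.012,-0.04],[0.003,0.012,-0.06],[0.003,0.012,-0.06]]' --rotation '[[0,0,0],[0,0,0],[0,0,0],[0,0,0],[0,0,0],[0,0,0]]'

```text
time: 9.05
tool_pos: [605.8, -56.1, 244.2]
tcp_rot: [179.8, -0.3, 24.9]
ft_force: [-0.2, 0.7, -0.1]
finger_gap: -0.1
grip_force: 0.0
```

```bash
python3 -c "
from bench import r
from arc import *
q=r.sense();p=q['tool_pos'];print(p)
arc(p[0],p[1],[.8,1.08])"
```

```text
[605.79596226 -56.06099961 244.18899973]
[[-0.0085, -0.0322, 0], [-0.0288, -0.0688, 0]] end 550.699254626061 -5.7063289672578605
```

Call:
servo_tool --fingers '[0,0,0,0,0,0,0]' --linear '[[-0.0085,-0.032,0],[-0.029,-0.069,0],[-0.029,-0.069,0],[-0.029,-0.069,0.03],[-0.029,-0.069,0.05],[-0.029,-0.069,0.06],[-0.029,-0.069,0.06]]' --rotation '[[0,0,0],[0,0,0],[0,0,0],[0,0,0],[0,0,0],[0,0,0],[0,0,0]]'

```text
time: 9.75
tool_pos: [547.5, -5.4, 177.3]
tcp_rot: [-179.9, 0.2, 24.8]
ft_force: [-0.0, -0.1, 0.0]
finger_gap: -0.0
grip_force: 0.0
```

```bash
python3 sl.py;python3 -c "
from bench import r
from arc import *
q=r.sense();p=q['tool_pos']
ph=np.arctan2(p[1]+138,p[0]-480);print(p,ph)
arc(p[0],p[1],np.linspace(ph-.02,.9,10))
arc(480+150*np.cos(.9),-138+150*np.sin(.9),np.linspace(.88,.7,10))
arc(480+150*np.cos(.7),-138+150*np.sin(.7),np.linspace(.68,.5,10))"
```

```text
blue 2742 482 516 336 461
lever 1.4100000000000008
9.8 [548.4  -5.5 178.9] [ 0.2 -0.9  1.6]
[548.3632298   -5.50712379 178.86119016] 1.094449246597997
[[0.0025, 0.0018, 0], [0.0043, 0.0042, 0], [0.0059, 0.0066, 0], [0.0075, 0.009, 0], [0.0091, 0.0114, 0], [0.0106, 0.0139, 0], [0.0121, 0.0164, 0], [0.0136, 0.0189, 0], [0.0149, 0.0215, 0], [0.0163, 0.0241, 0]] end 573.2414952405996 -20.50096355587749
[[0.0013, 0.0027, 0], [0.0026, 0.0054, 0], [0.0038, 0.0082, 0], [0.005, 0.0109, 0], [0.0061, 0.0137, 0], [0.0071, 0.0165, 0], [0.0081, 0.0194, 0], [0.009, 0.0222, 0], [0.0099, 0.0251, 0], [0.0107, 0.028, 0]] end 594.7263280926733 -41.36734691434634
[[0.0008, 0.0029, 0], [0.0015, 0.0058, 0], [0.0021, 0.0087, 0], [0.0027, 0.0117, 0], [0.0032, 0.0146, 0], [0.0037, 0.0176, 0], [0.0041, 0.0206, 0], [0.0044, 0.0236, 0], [0.0047, 0.0265, 0], [0.005, 0.0295, 0]] end 611.6373842835559 -66.08616920936954
```

Call:
servo_tool --fingers '[0,0,0,0,0,0,0,0,0,0]' --linear '[[0.0025,0.002,0],[0.0045,0.004,0],[0.006,0.0065,0],[0.0075,0.009,0],[0.009,0.0115,0],[0.0105,0.014,0],[0.012,0.0165,0],[0.0135,0.019,0],[0.015,0.0215,0],[0.0165,0.024,0]]' --rotation '[[0,0,0],[0,0,0],[0,0,0],[0,0,0],[0,0,0],[0,0,0],[0,0,0],[0,0,0],[0,0,0],[0,0,0]]'

```text
time: 10.8
tool_pos: [573.4, -20.2, 179.1]
tcp_rot: [-180.0, 0.1, 24.9]
ft_force: [-3.0, 0.4, 0.2]
finger_gap: 0.0
grip_force: 1.2
```

Call:
servo_tool --fingers '[0,0,0,0,0,0,0,0,0,0]' --linear '[[0.0015,0.0025,0],[0.0025,0.0055,0],[0.004,0.008,0],[0.005,0.011,0],[0.006,0.0135,0],[0.007,0.0165,0],[0.008,0.0195,0],[0.009,0.022,0],[0.01,0.025,0],[0.0105,0.028,0]]' --rotation '[[0,0,0],[0,0,0],[0,0,0],[0,0,0],[0,0,0],[0,0,0],[0,0,0],[0,0,0],[0,0,0],[0,0,0]]'

```text
time: 11.8
tool_pos: [595.2, -41.4, 179.3]
tcp_rot: [-180.0, -0.0, 24.9]
ft_force: [-2.4, 0.7, 0.6]
finger_gap: 0.1
grip_force: 1.2
```

Call:
servo_tool --fingers '[0,0,0,0,0,0,0,0,0,0]' --linear '[[0.001,0.003,0],[0.0015,0.006,0],[0.002,0.0085,0],[0.0025,0.0115,0],[0.003,0.0145,0],[0.0035,0.0175,0],[0.004,0.0205,0],[0.0045,0.0235,0],[0.0045,0.0265,0],[0.005,0.0295,0]]' --rotation '[[0,0,0],[0,0,0],[0,0,0],[0,0,0],[0,0,0],[0,0,0],[0,0,0],[0,0,0],[0,0,0],[0,0,0]]'

```text
time: 12.8
tool_pos: [612.0, -66.1, 179.3]
tcp_rot: [-180.0, 0.0, 24.9]
ft_force: [-3.0, 1.8, 0.1]
finger_gap: -0.0
grip_force: 1.3
```

```bash
sed -i 's/1505+250/1505+200/' sl.py; python3 sl.py; python3 look.py b1
```

```text
blue 1619 325 351 369 466
lever 0.9700000000000004
12.85 [612.2 -66.5 179.3] [-1.4  0.9 -0.7]
12.9 [612.3 -66.4 179.3] [ 1.7997e+02 -2.0000e-02  2.4840e+01] [-0.6  0.4 -0.7]
```

Call:
servo_tool --fingers '[0,0,0,0,0,0,0,0,0]' --linear '[[0,0.002,0],[0,0.004,0],[0.0005,0.006,0],[0.0005,0.007,0],[0.0005,0.007,0],[0,-0.008,0],[0,-0.012,0],[0,-0.012,-0.04],[0,-0.012,-0.07]]' --rotation '[[0,0,0],[0,0,0],[0,0,0],[0,0,0],[0,0,0],[0,0,0],[0,0,0],[0,0,0],[0,0,0]]'

```text
time: 13.8
tool_pos: [606.4, -54.2, 250.3]
tcp_rot: [-180.0, 0.0, 24.9]
ft_force: [1.4, -0.4, 1.3]
finger_gap: -0.1
grip_force: 0.0
```

Call:
servo_tool --fingers '[0,0,0,0,0,0]' --linear '[[0,-0.04,0],[0,-0.08,0],[0,-0.12,0],[0,-0.16,0],[0,-0.2,0],[0,-0.2,0]]' --rotation '[[0,0,0],[0,0,0],[0,0,0],[0,0,0],[0,0,0],[0,0,0]]'

```text
time: 14.4
tool_pos: [520.9, 130.8, 249.8]
tcp_rot: [-179.9, -0.1, 25.1]
ft_force: [0.5, 0.1, 0.2]
finger_gap: -0.2
grip_force: 0.0
```

```bash
python3 sl.py; python3 look.py b2 1
python3 - <<'E'
import pickle,numpy as np
from h import *
s=pickle.load(open("top.pkl","rb"))
f=lambda p:((np.array(proj(s,p))-[355,145])*6).round()
for l in(.85,.875,.9,.925): 
    t=l-.608;print(l,[f([480+R*np.cos(t),-138+R*np.sin(t),z]) for R,z in((112,150),(112,154),(146,187))])
E
```

```text
blue 3287 300 337 338 463
lever 0.9200000000000004
14.45 [521.9 128.8 249.8] [0.6 0.1 0.7]
14.5 [522.5 127.5 249.7] [ 1.7996e+02 -6.0000e-02  2.5010e+01] [-0.7 -0.1 -0.7]
57 [618.4 -90.4 187. ] lever 0.939181005199504
0.85 [array([357., 287.]), array([359., 286.]), array([356., 175.])]
0.875 [array([349., 289.]), array([351., 288.]), array([345., 177.])]
0.9 [array([341., 291.]), array([344., 290.]), array([335., 180.])]
0.925 [array([333., 293.]), array([336., 292.]), array([324., 183.])]
```

View pics/b2.png

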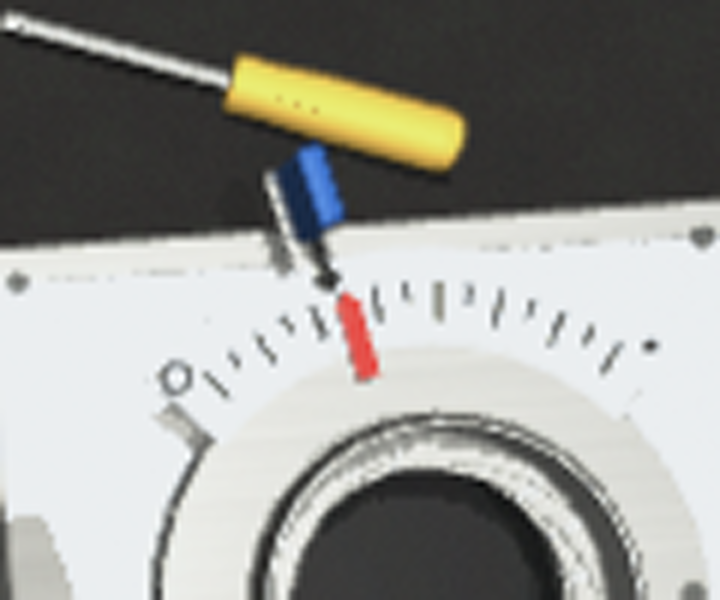

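Picture: the arrow head is at crop (328,282), slightly left of the mark tip at (345,294), so the lever needs a little more closing. Next I'll quantify it.

Run:
```python
import pickle,numpy as np
from h import *
s=pickle.load(open("top.pkl","rb"));f=s["frame"].astype(int)
v,u=np.nonzero((f[...,0]-f[...,1]>70)&(f[...,0]-f[...,2]>70)); k=(u>400)&(u<430)&(v>185)&(v<215);u,v=u[k],v[k]
P=np.array([ray(s,a,b,150)[:2] for a,b in zip(u,v)])-[480,-138]
print("mark",.608+np.arctan2(P[:,1],P[:,0]).mean(),np.hypot(*P.T).min(),np.hypot(*P.T).max())
w=[(a,b) for b in range(183,196) for a in range(403,418) if f[b,a].max()<110]
P=np.array([ray(s,a,b,152)[:2] for a,b in w])-[480,-138]
for p,q in zip(w,P): print(p,np.hypot(*q).round(),(.608+np.arctan2(q[1],q[0])).round(3),end="; ")
```

```text
mark 0.8954349838731808 82.43304569592652 111.00332341870649
(404, 183) 138.0 0.971; (405, 183) 137.0 0.957; (406, 183) 136.0 0.943; (407, 183) 136.0 0.928; (408, 183) 135.0 0.913; (404, 184) 136.0 0.977; (405, 184) 135.0 0.962; (406, 184) 134.0 0.948; (407, 184) 134.0 0.933; (408, 184) 133.0 0.918; (405, 185) 133.0 0.968; (406, 185) 132.0 0.953; (407, 185) 132.0 0.938; (408, 185) 131.0 0.923; (407, 186) 130.0 0.943; (408, 186) 129.0 0.928; (407, 187) 128.0 0.949; (408, 187) 127.0 0.933; (407, 188) 126.0 0.954; (408, 188) 125.0 0.938; (408, 189) 123.0 0.944; (409, 189) 123.0 0.928; (409, 190) 121.0 0.933; (410, 190) 120.0 0.917; (408, 191) 119.0 0.955; (409, 191) 119.0 0.939; (410, 191) 118.0 0.922; (408, 192) 117.0 0.961; (409, 192) 117.0 0.945; (410, 192) 116.0 0.928;
```

Call:
servo_tool --fingers '[0,0,0,0,0,0,0,0,0]' --linear '[[0,0.04,0],[0,0.08,0],[0,0.12,0],[0,0.16,0],[0,0.192,0],[0,0.192,0],[0,0.192,0.04],[0,0.192,0.07],[0,0.192,0.07]]' --rotation '[[0,0,0],[0,0,0],[0,0,0],[0,0,0],[0,0,0],[0,0,0],[0,0,0],[0,0,0],[0,0,0]]'

```text
time: 15.4
tool_pos: [600.1, -47.8, 173.7]
tcp_rot: [-179.7, 0.4, 24.8]
ft_force: [-1.3, -0.1, -0.6]
finger_gap: -0.1
grip_force: 0.0
```

Call:
servo_tool --fingers '[0,0,0,0,0,0,0,0,0,0]' --linear '[[0,0.006,0],[0,0.012,0],[0,0.018,0],[0.0005,0.023,0],[0.0005,0.026,0],[0.0005,0.028,0],[0.0005,0.03,0],[0.0005,0.031,0],[0.0005,0.032,0],[0.0005,0.032,0]]' --rotation '[[0,0,0],[0,0,0],[0,0,0],[0,0,0],[0,0,0],[0,0,0],[0,0,0],[0,0,0],[0,0,0],[0,0,0]]'

```text
time: 16.4
tool_pos: [617.4, -76.5, 179.3]
tcp_rot: [-180.0, 0.0, 24.9]
ft_force: [-0.4, 0.5, 1.4]
finger_gap: -0.2
grip_force: 1.0
```

```bash
python3 sl.py
```

```text
blue 1606 292 321 361 463
lever 0.8800000000000003
16.45 [617.4 -76.5 179.3] [-1.5  3.1  0.4]
```

Call:
servo_tool --fingers '[0,0,0,0,0,0,0,0,0,0]' --linear '[[0,-0.008,0],[0,-0.02,0],[0,-0.02,-0.04],[0,-0.02,-0.07],[0,-0.06,-0.07],[0,-0.1,-0.07],[0,-0.14,-0.07],[0,-0.18,-0.07],[0,-0.22,-0.07],[0,-0.22,-0.07]]' --rotation '[[0,0,0],[0,0,0],[0,0,0],[0,0,0],[0,0,0],[0,0,0],[0,0,0],[0,0,0],[0,0,0],[0,0,0]]'

```text
time: 17.45
tool_pos: [522.5, 127.5, 249.3]
tcp_rot: [-179.9, -0.0, 25.1]
ft_force: [0.7, -0.2, -0.6]
finger_gap: -0.1
grip_force: 0.0
```

```bash
python3 sl.py; python3 look.py b3 1
```

```text
blue 3439 288 327 338 462
lever 0.8850000000000003
17.5 [523.6 125.5 249.4] [ 0.4 -0.  -0.5]
17.55 [524.2 124.2 249.3] [ 1.7997e+02 -1.0000e-02  2.5010e+01] [ 0.7 -1.2 -0.1]
58 [619.9 -94.7 187. ] lever 0.9080330295267267
```

View pics/b3.png

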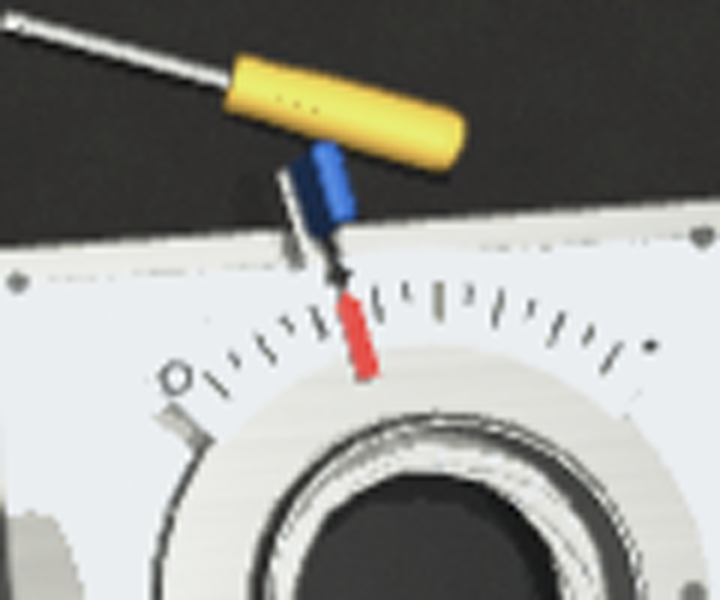

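The pointer head at crop (339,276) now lies on the extended mark axis, which ends at (344,292). It is aligned within about 1 mm and the arm is clear, so I'll hand in.

```bash
python3 -c "
from bench import r
print(r.hand_in())"
```

```text
the job is handed in; nothing more can be done
None
```

The lever was pushed to its fully open stop (force peaked at about 12 N there), then back until the pointer lined up with the red mark tip to within about 1 mm by camera; the arm is clear and the job is handed in, with no verdict returned.

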